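# Close up the sewing machine after service

### The job

The sewing machine has just been serviced and is still open on its left end: push its hinged end cover fully shut against the head, and push the aluminium slide plate fully home over the bobbin bay. Do it with the fingertips, only pushing from outside: never hook or pinch the cover from its inside, pick nothing up, and leave the spools, the bobbin and the other things on the bench where they are.

Things in the scene. Friction and masses are not known exactly. Their poses are not given: they have to be found in the camera images.
- machine: beige sewing machine, fixed to the bench. Origin: on the bench under the middle of the LEFT end of its bed. z up; y points out of the left end, away from the machine; -x is the robot's side. Bed: 420 mm towards -y, 90 mm either side in x, top 70 mm above the bench. The 100 mm of bed left of the head carry only the end cover and a bobbin
- head (a point): centre of the top of the machine's head, 260 mm above the bench, machine (0, -142) mm. The head spans machine x -50..50, y -100..-185, 130 to 260 mm above the bench. Arm and pillar run on from it to y -420 (handwheel to -450), also 260 mm high, with a red spool and two thin pins up to 300 mm at y -255..-335
- end_cover (a joint): angle (rad) of the end cover, an upright panel 98 mm wide, 6 thick, 132 to 258 mm above the bench, on the head's left end. 0 = shut against a stop, flat on the head; grows to 1.7 as it swings out. Open by a, it points from its hinge along (cos a, sin a) in machine x, y; its outside faces (-sin a, cos a), so to the robot's side when wide open. Under 1 N moves it; it stays where left
- cover_edge (a point): point on the outside face of the end cover, 80 mm from the hinge line, 225 mm above the bench (33 mm below the cover's upper edge): a good place to push. Axes turn with the cover: x from hinge to free edge, y out of the outside face, z up
- cover_hinge (a point): point on the end cover's vertical hinge line, machine (-50, -91) mm, 225 mm above the bench, in mid-thickness of the panel (the outside face lies 3 mm out). Axes as cover_edge. The free edge is 98 mm from it
- cover_inside (a point): centre of the red lining on the inside face of the end cover, 80 x 108 mm, set in 9 mm from the cover's edges. Fingers touching it mean that the cover is hooked or pinched from inside: not allowed
- slide_plate (a joint): how far (m) the slide plate stands open: 0 = fully home against its stop, up to 0.06; it opens along machine +y. Bare aluminium, 90 mm wide (machine x), top level with the bed, over the dark bobbin bay; a flange turned down at its outer end hangs outside the bed's left end. Friction about 2 N, no spring: it stays where left
- plate_end (a point): centre of the outer face of the slide plate's flange (90 mm wide, 42 to 70 mm above the bench, red stripe), 56 mm above the bench. Axes as the machine's: y points outwards, push along -y. When the plate is home this face is at machine y = +7 mm, 7 mm outside the bed's end
- spool_blue: blue cone spool of thread, 48 mm wide, 75 mm tall, stands on the bench off the machine's left front corner; origin at the centre of its underside; leave it alone
- spool_orange: orange cone spool, 48 mm wide, 75 mm tall, stands on the bench off the machine's left back corner; origin at the centre of its underside; leave it alone
- bobbin: small steel bobbin, 21 mm wide, 12 mm tall, lying on top of the bed near its left front corner; origin at the centre of its underside; leave it alone
- oil_bottle: amber oil bottle, 44 mm wide, 120 mm tall, standing on the bench; origin at the centre of its underside; leave it alone
- block_brush: wooden block brush, 50 x 110 x 60 mm, standing on the bench; origin at the centre of its underside; leave it alone
- screw_jar: jar, 60 mm wide, 70 mm tall, standing on the bench; origin at the centre of its underside; leave it alone
- parts_tin: open copper-coloured tin, 80 x 80 x 35 mm, on the bench; origin at the centre of its underside; leave it alone

How it is judged:
By the outcome, as a careful person would: the job done as asked, in the order asked, and still so for the second after the job is handed in, with the robot touching nothing.
It also fails if it takes over 48 s, if anything falls off the work surface, if the arm or the gripper's body presses on something with over 40 N, if the wrist force passes 120 N, or if a joint passes its speed limit or range.

### The arm

A 6-joint arm with a two-finger parallel gripper is mounted at the origin on the work surface. World frame = base frame: x ahead of the robot, y to its left, z up, the work surface at z = 0. Lengths are in m, angles in rad, forces in N, time in s.
With the tool pointing down it reaches from about 0.375 to 0.825 m from the base axis. Payload 5.5 kg.
Tool frame: the origin (TCP) lies midway between the tips of the shut fingers; the grasp point (between the pads) lies 19 mm behind it; z points along the fingers, y is the line along which they close (so a half turn about z gives the same grasp; the last joint's range is limited). The gripper opens to 85 mm and grips with 20 to 120 N. Pads are 22 mm wide; open, the fingers measure 114 mm over their backs; the gripper's body (76 mm by 85 mm) begins 54 mm behind the grasp point. The pads swing forward as they close: fully open they stand 13 mm farther back than shut.
Start: joints at [-1.203, 0.314, -0.047, 1.21, 0, 1.571], TCP at [0.216, -0.56, 0.231] pointing down, gripper open.
Joint ranges: [-2.67, 2.67], [-0.69, 1.73], [-1.03, 1.25], [-2.08, 2.16], [-1.42, 1.45], [-3.14, 3.14]. Speed limits (rad/s): [2.39, 2.39, 3.01, 3.14, 3.14, 3.14].

### API

Orientations are given as a unit quaternion [w, x, y, z].
In Python, from workcell import get_state, optics, workorder gives the robot as it stands.
- The arm moves only by the shell command python3 -m inch 'ROWS' [FORCE]. ROWS is JSON, a list of rows, each a list of 5 numbers: the shift along the tool's x, y, z normalised to -1 to 1, where 1 is 0.2 m, then the turn about the tool's z normalised to -1 to 1, where 1 is 45 degrees, then the opening, from -1 (shut) to 1 (fully open). A call has 1 to 5 rows; each row is the pose to reach, as a shift and turn from the pose commanded when the call began, along the tool's axes at that moment; what a row does not reach only later rows make up. A row lasts 1/8 s, in which the tool goes at most 62.5 mm and 10.7 degrees, less where a joint would pass 70% of its speed; a pose out of reach is approached as far as the arm can. A call with a number of a shift or a turn outside -1 to 1 is refused whole. A call with a gripper value outside its range is refused whole. The fingers move at their own pace and stop on an object; FORCE is the grip in N (left out, the last holds). Time passes only in rows, so rows that repeat a pose let the fingers close. It gives the time, the measured TCP pose, the force, the opening and the grip force at its end, in the units of the state.
- get_state(): the state, without advancing time (a new reading comes with each control period).
- optics.camera(name): name is "side" or "top" or "wrist"; returns a dict with "pixels" (480x640x3 uint8, red, green, blue), "z_map" (480x640 float32, m along the optical axis (not along the pixel's ray), 0 where there is no reading), "intrinsics" (3x3 intrinsics, pixels), "xyz" and "attitude" of the camera in the world; the wrist camera has in their place "hand_eye" (4x4, takes a point from camera to tool coordinates, whose origin is the TCP and whose axes are the flange's). Camera axes: x right, y down, z forward; pixel columns grow to the right and rows downward; lengths in m; the calibration is good to about 2 mm. The wrist camera is an equidistant fisheye: a pixel r from the principal point sees the ray r / f radians off the axis. A picture is of the moment at which its call begins: read the wrist's pose just before it.
- workorder.close_job(): hands the job in; it is judged then, once.
The state is a dict: "clock": time; "joints": joint angles; "dq": joint speeds; "tau": joint torques, N m; "eef_pos": TCP position; "tool_rot": TCP orientation; "contact_force": force on the tool from outside, world axes, zero at the start; "torque": the same for the moment, N m; "grip_width": opening from 0.0 (shut) to 1.0 (fully open); "gripper_force": force on a finger pad.
Only numpy, scipy, OpenCV 4.12 (cv2) and the standard library are available. Lean on these libraries where they do the work, as an engineer would, in place of code of your own. Each camera call takes 0.05 s, during which the arm holds its last target. There are 200 camera calls.

## Working session

There is one attempt and no reset: what is moved stays moved. The work goes in short steps, Python scripts to look and compute and a shell command to move; the robot and the scene stay as the last step left them, time stands still between calls to the robot, and variables do not carry over. Pictures are saved under pics/ and viewed, at most 10 in all, crops included, and the job is handed in when it is done.

```bash
ls; mkdir -p pics; python3 - <<'E'
from workcell import get_state, optics
import cv2,numpy as np
s=get_state(); print({k:np.round(v,3) for k,v in s.items()})
for n in("side","top"):
    c=optics.camera(n); cv2.imwrite(f"pics/{n}1.png",c["pixels"][:,:,::-1]); np.savez(f"{n}1.npz",**c)
    print(n,c["intrinsics"],c["xyz"],c["attitude"])
E
```

```text
pics
{'clock': np.float64(0.0), 'joints': array([-1.203,  0.314, -0.048,  1.21 ,  0.   ,  1.571]), 'dq': array([ 0.   ,  0.   ,  0.   ,  0.001, -0.001, -0.001]), 'tau': array([-3.0000e-03, -5.3958e+01,  3.3976e+01,  1.9000e-02, -0.0000e+00,
       -0.0000e+00]), 'eef_pos': array([ 0.216, -0.559,  0.23 ]), 'tool_rot': array([-0.001,  0.983,  0.183, -0.   ]), 'contact_force': array([0.688, 0.109, 0.158]), 'torque': array([-0.032,  0.019,  0.062]), 'gripper_force': np.float64(0.0), 'grip_width': np.float64(0.997)}
side [[477.21551624   0.         328.31754352]
 [  0.         477.21551624 240.04171512]
 [  0.           0.           1.        ]] [ 0.30458258 -0.2856845   0.7377458 ] [-0.34709731  0.91596995 -0.18736588  0.07359709]
top [[624.73906663   0.         330.44687751]
 [  0.         624.73906663 235.12461776]
 [  0.           0.           1.        ]] [0.34767461 0.20369739 1.30466283] [-0.04650872  0.70648725 -0.70431526  0.05150451]
```

View pics/side1.png

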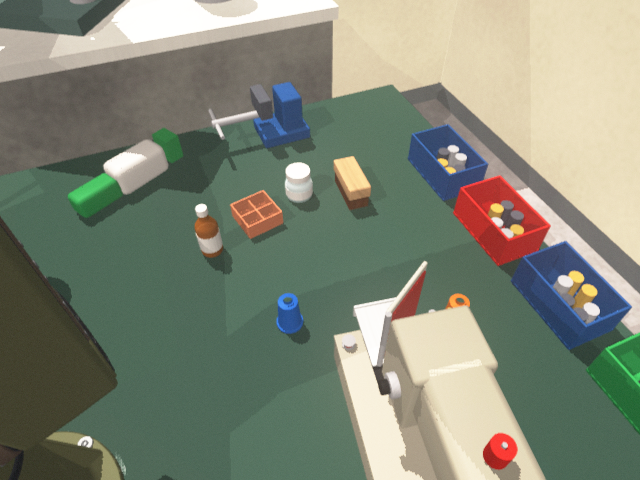

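View pics/top1.png

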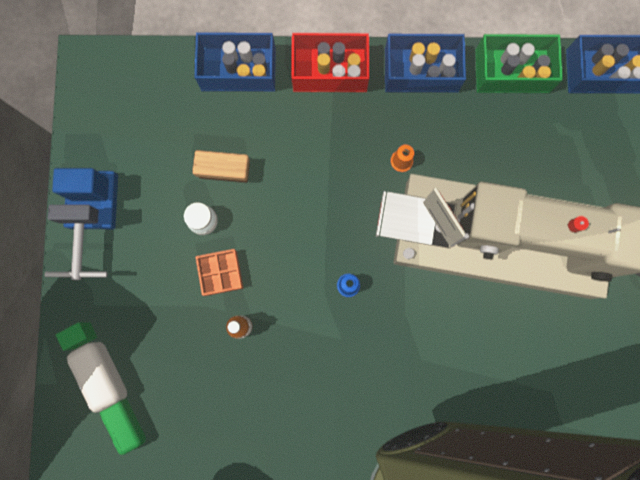

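The side view shows the cover open with its red lining at about (408,295), the plate out at (375,315) and the bobbin at (349,341). The top view shows the bed's left corners at (412,177) and (397,258), the plate's outer end at x≈380, the cover's upper edge from (430,195) to (460,243), and the spools at (403,158) and (348,285).

```bash
cat > h.py <<'E'
import numpy as np,cv2
from scipy.spatial.transform import Rotation as R
def rot(q): return R.from_quat(np.roll(q,-1)).as_matrix()
def cloud(c):
    K=c["intrinsics"];v,u=np.mgrid[:480,:640];z=c["z_map"]
    p=np.stack([(u-K[0,2])/K[0,0]*z,(v-K[1,2])/K[1,1]*z,z],-1)@rot(c["attitude"]).T+c["xyz"]
    p[z==0]=np.nan; return p
def ray(c,uv,h):
    K=c["intrinsics"];d=rot(c["attitude"])@[(uv[0]-K[0,2])/K[0,0],(uv[1]-K[1,2])/K[1,1],1]
    return c["xyz"]+d*(h-c["xyz"][2])/d[2]
E
python3 - <<'E'
from h import *
np.set_printoptions(precision=4,suppress=True)
c=dict(np.load("top1.npz")); P=cloud(c); X,Y,Z=np.moveaxis(P,-1,0)
# bed + plate
def rect(m,name):
    n,l,s,_=cv2.connectedComponentsWithStats(m.astype(np.uint8)); i=1+np.argmax(s[1:,4]); 
    q=P[l==i]; r=cv2.minAreaRect((q[:,:2]*1000).astype(np.float32)); print(name,len(q),q[:,2].mean(),r); print(cv2.boxPoints(r)); return l==i
roi=(X>.1)&(Y<.2)&(Y>-.6)
rect(roi&(abs(Z-.26)<.008),"head top")
b=rect(roi&(abs(Z-.07)<.008),"bed")
hsv=cv2.cvtColor(c["pixels"],cv2.COLOR_RGB2HSV)
print("bed hsv",hsv[270,480],"plate",hsv[220,405])
for n,uv,h in [("bedFL",(397,262),.07),("bedFR",(607,298),.07),("bedBL",(412,177),.07),("plateF",(377,236),.07),("plateB",(384,193),.07),("cov1",(430,194),.258),("cov2",(459,246),.258)]: print(n,ray(c,uv,h),P[uv[1],uv[0]])
hi=roi&(Z>.24)&(Z<.27)
for r in range(185,255,5): print(r,[ (u,round(float(Z[r,u]),3)) for u in range(424,480,4)])
for nm,lo,hi_ in [("blue",(100,150,60),(125,255,255)),("orange",(5,180,120),(18,255,255))]:
    m=cv2.inRange(hsv,lo,hi_)>0; m&=(Z>.03)&(Z<.09)&(Y<.3); print(nm,P[m].mean(0),m.sum())
E
```

```text
head top 8466 0.259233428259764 ((513.2416381835938, -190.56072998046875), (291.61236572265625, 107.5272216796875), 80.9704818725586)
[[ 437.261  -326.1222]
 [ 543.4557 -342.9979]
 [ 589.2223  -54.9993]
 [ 483.0276  -38.1236]]
bed 8764 0.06955384186217177 ((525.51904296875, -134.57431030273438), (468.6505432128906, 181.61492919921875), 80.09964752197266)
[[ 395.7751 -349.7971]
 [ 574.6855 -381.0231]
 [ 655.263    80.6484]
 [ 476.3526  111.8745]]
bed hsv [ 23  45 219] plate [ 23   9 232]
bedFL [0.4667 0.0629 0.07  ] [0.4681 0.0613 0.0557]
bedFR [ 0.3967 -0.3511  0.07  ] [ 0.3994 -0.3818  0.0018]
bedBL [0.6394 0.0304 0.07  ] [0.6395 0.0304 0.0697]
plateF [0.5186 0.1022 0.07  ] [0.5209 0.1009 0.0538]
plateB [0.6062 0.0874 0.07  ] [0.6063 0.0874 0.0695]
cov1 [0.5654 0.0265 0.258 ] [0.5738 0.0197 0.2179]
cov2 [ 0.476  -0.0208  0.258 ] [ 0.4908 -0.0467  0.1376]
185 [(424, 0.068), (428, 0.073), (432, 0.072), (436, 0.067), (440, 0.071), (444, 0.067), (448, 0.068), (452, 0.071), (456, 0.071), (460, 0.072), (464, 0.073), (468, 0.069), (472, 0.073), (476, 0.232)]
190 [(424, 0.071), (428, 0.069)
[... 1933 characters left out ...]
55), (472, 0.256), (476, 0.261)]
240 [(424, 0.069), (428, 0.07), (432, 0.064), (436, 0.064), (440, 0.059), (444, 0.059), (448, 0.152), (452, 0.181), (456, 0.205), (460, 0.221), (464, 0.199), (468, 0.224), (472, 0.231), (476, 0.24)]
245 [(424, 0.071), (428, 0.065), (432, 0.063), (436, 0.062), (440, 0.061), (444, 0.06), (448, 0.061), (452, 0.151), (456, 0.072), (460, 0.149), (464, 0.167), (468, 0.173), (472, 0.181), (476, 0.191)]
250 [(424, 0.067), (428, 0.066), (432, 0.068), (436, 0.066), (440, 0.068), (444, 0.066), (448, 0.071), (452, 0.073), (456, 0.067), (460, 0.071), (464, 0.069), (468, 0.072), (472, 0.065), (476, 0.07)]
blue [ 0.691  -0.0409  0.0683] 571
orange [0.6874 0.046  0.0607] 237
```

```bash
python3 - <<'E'
import cv2
a=cv2.imread("pics/top1.png")[140:310,330:540]; cv2.imwrite("pics/topcrop.png",cv2.resize(a,None,fx=3.5,fy=3.5,interpolation=2))
E
```

```text
(no output)
```

View pics/topcrop.png

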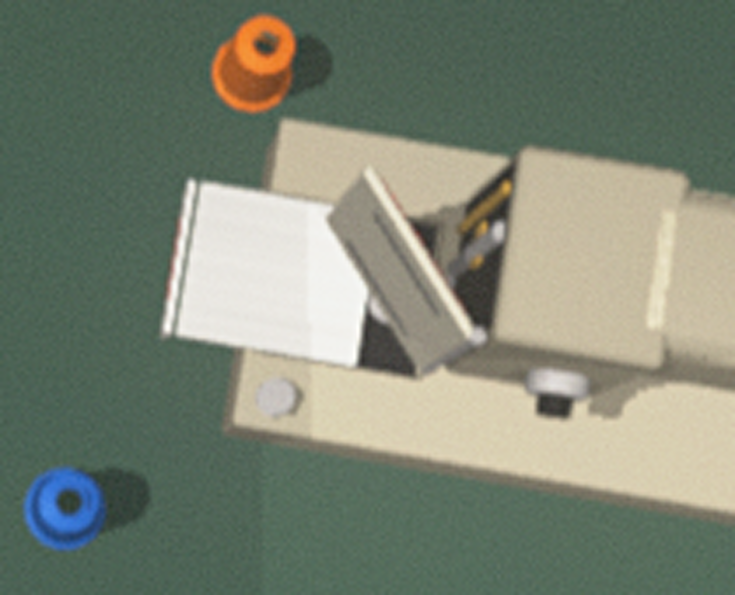

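The crop shows the cover's outside face towards the plate end, hinge at about full-frame (466,234) and free edge at (436,188), so it is open about 38°. The plate stands out about 38 mm. My machine estimate is origin (0.555, 0.051), yaw −9.9°. First I raise, shut the fingers and turn the tool so that its x is machine y.

```bash
python3 -m inch '[[0,0,-0.3,-0.2,-1],[0,0,-0.6,-0.4,-1],[0,0,-0.85,-0.6,-1],[0,0,-0.85,-0.8,-1],[0,0,-0.85,-1,-1]]' 20
python3 -m inch '[[0,0,0,-0.15,-1],[0,0,0,-0.31,-1],[0,0,0,-0.31,-1]]'
```

```text
clock: 0.72
eef_pos: [0.2158, -0.5601, 0.4017]
tool_rot: [0.0, 0.837, 0.547, -0.0]
contact_force: [-0.2, -0.5, -0.2]
grip_width: -0.003
gripper_force: 0.0
clock: 1.1
eef_pos: [0.2157, -0.5597, 0.4009]
tool_rot: [-0.0, 0.766, 0.642, 0.0]
contact_force: [-0.8, -0.3, -0.5]
grip_width: 0.0
gripper_force: 0.0
```

```bash
cat >> h.py <<'E'
O=np.array([.555,.051]); yaw=np.radians(-9.9); M=np.array([[np.cos(yaw),-np.sin(yaw)],[np.sin(yaw),np.cos(yaw)]])
def go(m,z):
    "tool-axis shift in row units from now to machine point m (mm), height z"
    from workcell import get_state
    s=get_state(); T=rot(s["tool_rot"]); w=O+M@(np.array(m)/1000)
    d=T.T@(np.r_[w,z]-s["eef_pos"]); ty=np.degrees(np.arctan2(T[1,0],T[0,0]))
    print("clock",s["clock"],"machine",np.round((s["eef_pos"][:2]-O)@M*1000,1),"z",s["eef_pos"][2],"toolx yaw",ty,"turn",(ty-80.1)/45,"shift",np.round(d/.2,3),"q",np.round(s["joints"],2),"F",np.round(s["contact_force"],1))
E
python3 -c "
from h import *
go((5,30),.40)"
```

```text
clock 1.1 machine [-229.3 -660. ] z 0.40087230259475803 toolx yaw 79.94880811073554 turn -0.0033598197614322896 shift [3.453 1.162 0.006] q [-1.2   0.31  0.34  1.59  0.    0.54] F [-0.8 -0.3 -0.5]
```

```bash
for i in 1; do :; done
python3 -m inch '[[0.25,0.08,0,0,-1],[0.5,0.17,0,0,-1],[0.75,0.25,0,0,-1],[1,0.34,0,0,-1]]' | head -2
python3 -m inch '[[0.25,0.08,0,0,-1],[0.5,0.17,0,0,-1],[0.75,0.25,0,0,-1],[1,0.34,0,0,-1]]' | head -2
python3 -m inch '[[0.25,0.08,0,0,-1],[0.5,0.17,0,0,-1],[0.75,0.25,0,0,-1],[1,0.34,0,0,-1]]' | head -2
python3 -m inch '[[0.25,0.08,0,0,-1],[0.45,0.14,0,0,-1],[0.45,0.14,0,0,-1],[0.45,0.14,0,0,-1]]' | head -2
python3 - <<'E'
from h import *
from workcell import get_state,optics
go((5,20),.215)
s=get_state();c=optics.camera("wrist");np.savez("w1.npz",**c,T=rot(s["tool_rot"]),p=s["eef_pos"]);cv2.imwrite("pics/w1.png",c["pixels"][:,:,::-1])
E
```

```text
clock: 1.6
eef_pos: [0.3178, -0.3731, 0.4012]
clock: 2.1
eef_pos: [0.4194, -0.1879, 0.4014]
clock: 2.6
eef_pos: [0.5211, -0.0026, 0.4013]
clock: 3.1
eef_pos: [0.5635, 0.0792, 0.401]
clock 3.1 machine [ 3.5 29.3] z 0.40103256897792705 toolx yaw 79.9668611091581 turn -0.0029586420187087013 shift [-0.046  0.008  0.93 ] q [ 0.14  0.25  0.25  1.57 -0.    1.89] F [-0.8 -0.7  0.2]
```

View pics/w1.png

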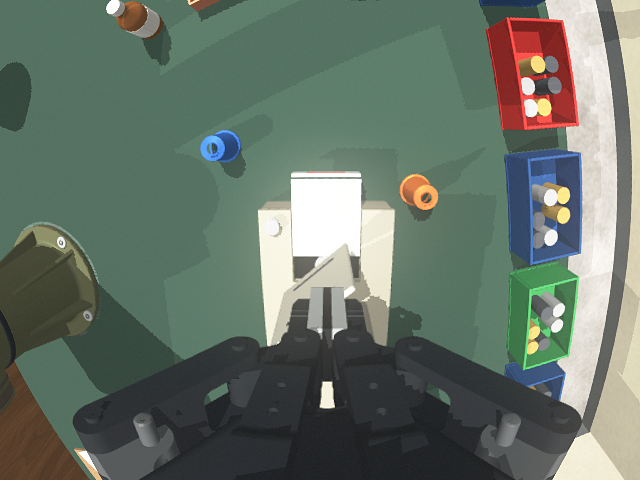

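The wrist view shows the fingers (col 327) in line with the bed (cols 259–395), the plate end at row 172 and the cover's free edge at (348,245). I descend outside the cover and push in machine −y.

```bash
python3 -m inch '[[0,0,0.25,0,-1],[0,0,0.5,0,-1],[0,0,0.75,0,-1],[0,0,0.92,0,-1],[0,0,0.92,0,-1]]'
python3 -m inch '[[-0.06,0,0,0,-1],[-0.12,0,0,0,-1],[-0.18,0,0,0,-1],[-0.24,0,0,0,-1],[-0.3,0,0,0,-1]]'
python3 -c "
from h import *
go((5,-77),.217)"
```

```text
clock: 3.78
eef_pos: [0.5613, 0.078, 0.2152]
tool_rot: [-0.001, 0.767, 0.642, -0.002]
contact_force: [0.6, 0.5, -0.4]
grip_width: -0.0
gripper_force: 0.0
clock: 4.4
eef_pos: [0.5535, 0.0198, 0.2177]
tool_rot: [0.0, 0.766, 0.643, 0.001]
contact_force: [0.3, 0.6, 1.7]
grip_width: 0.0
gripper_force: 0.3
clock 4.4 machine [  3.9 -31. ] z 0.21772170573087088 toolx yaw 80.01989195400034 turn -0.0017801787999922503 shift [-0.23   0.006  0.003] q [ 0.04  0.23 -0.19  1.15  0.    1.78] F [0.3 0.6 1.7]
```

```bash
python3 -m inch '[[-0.05,0.02,0,0,-1],[-0.1,0.04,0,0,-1],[-0.15,0.06,0,0,-1],[-0.19,0.06,0,0,-1],[-0.19,0.06,0,0,-1]]'
python3 -m inch '[[-0.02,0,0,0,-1],[-0.04,0,0,0,-1],[-0.04,0,0,0,-1]]'
python3 -c "
from h import *
go((15,-77),.217)"
```

```text
clock: 5.03
eef_pos: [0.5584, -0.0199, 0.2171]
tool_rot: [0.0, 0.766, 0.643, -0.0]
contact_force: [-0.5, -0.6, 0.0]
grip_width: -0.002
gripper_force: 0.0
clock: 5.4
eef_pos: [0.5575, -0.0252, 0.2173]
tool_rot: [-0.001, 0.766, 0.643, 0.002]
contact_force: [1.6, 7.1, -0.7]
grip_width: 0.002
gripper_force: 0.0
clock 5.4 machine [ 15.5 -74.6] z 0.21729961309230536 toolx yaw 80.08230545653963 turn -0.0003932120768970056 shift [-0.012 -0.003  0.001] q [-0.05  0.24 -0.18  1.15  0.    1.7 ] F [ 1.6  7.1 -0.7]
```

```bash
python3 -m inch '[[-0.01,0,0,0,-1],[-0.02,0,0,0,-1],[-0.02,0,0,0,-1]]'
python3 -m inch '[[0.02,0,0,0,-1],[0.2,0,0,0,-1],[0.45,0,0,0,-1],[0.7,0,0,0,-1],[0.95,0,0,0,-1]]'
python3 - <<'E'
from h import *
from workcell import get_state,optics
go((0,105),.217)
c=optics.camera("top");np.savez("top2.npz",**c);a=c["pixels"][140:310,330:540,::-1];cv2.imwrite("pics/topcrop2.png",cv2.resize(a,None,fx=3.5,fy=3.5,interpolation=2))
E
```

```text
clock: 5.78
eef_pos: [0.5574, -0.0252, 0.2174]
tool_rot: [-0.004, 0.765, 0.644, 0.005]
contact_force: [3.4, 19.7, -1.6]
grip_width: 0.002
gripper_force: 0.0
clock: 6.4
eef_pos: [0.5896, 0.1574, 0.2174]
tool_rot: [0.0, 0.766, 0.643, -0.0]
contact_force: [1.3, 0.6, 0.2]
grip_width: 0.001
gripper_force: 0.0
clock 6.4 machine [ 15.8 110.8] z 0.21740951098036157 toolx yaw 80.01549517977664 turn -0.0018778848938524107 shift [-0.029 -0.079  0.002] q [ 0.26  0.34 -0.04  1.19 -0.    2.01] F [1.3 0.6 0.2]
```

View pics/topcrop2.png

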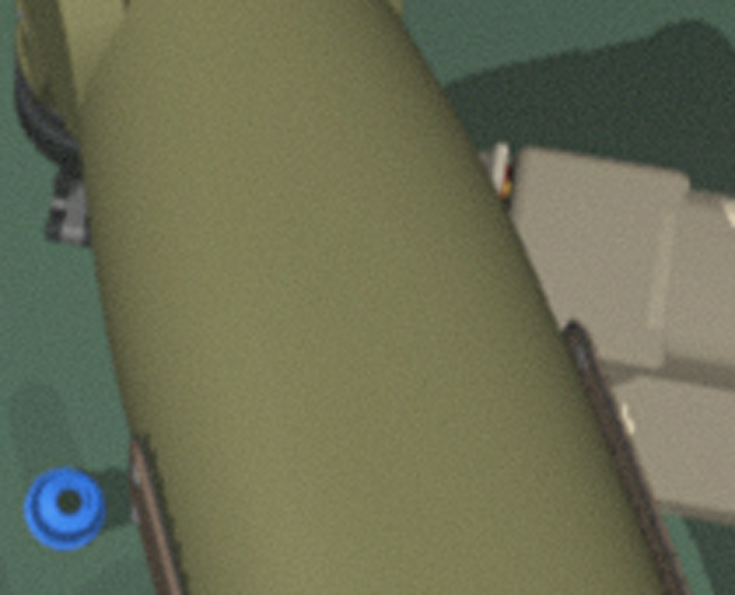

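The top view is mostly hidden by the forearm. The cover's edge shows at crop (500,165), a few pixels off the head at x≈515. I check it in the side view.

```bash
python3 - <<'E'
from h import *
from workcell import optics
c=optics.camera("side");np.savez("side2.npz",**c);a=c["pixels"][250:410,330:530,::-1];cv2.imwrite("pics/sidecrop2.png",cv2.resize(a,None,fx=3.5,fy=3.5,interpolation=2))
E
```

```text
(no output)
```

View pics/sidecrop2.png

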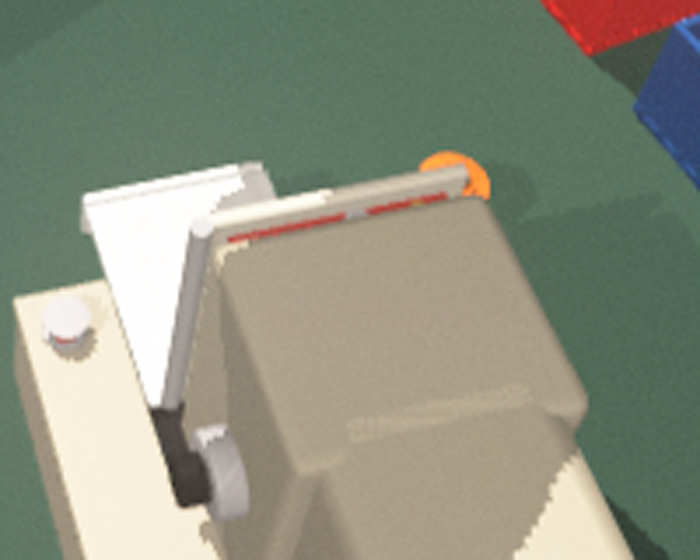

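The cover looks almost parallel to the head. Its upper outer edge runs from crop (208,215) to (462,168), and the head's top edge from (235,253) to (480,203), with a thin strip of lining showing. I work out its angle.

```bash
python3 - <<'E'
from h import *
c=dict(np.load("side2.npz"))
f=lambda u,v,h:(ray(c,(330+u/3.5,250+v/3.5),h)[:2]-O)@M*1000
for n,a in dict(out1=(215,212,.258),out2=(455,168,.258),in1=(228,236,.258),in2=(462,190,.258),head1=(240,252,.26),head2=(478,203,.26)).items(): print(n,f(*a))
P=cloud(c);m=(P[...,:2]-O)@M*1000;Z=P[...,2]
# panel-top points: fit; and head's front edge per x bin
s=(abs(Z-.258)<.006)&(m[...,0]>-45)&(m[...,0]<47)&(m[...,1]>-98)&(m[...,1]<-70)
for x in range(-45,45,10):
    k=s&(abs(m[...,0]-x-5)<5);print(x+5,k.sum(),np.percentile(m[...,1][k],[5,50,95]) if k.any() else 0)
E
```

```text
out1 [-41.28697317 -87.33565391]
out2 [ 45.60129025 -89.09677899]
in1 [-40.04149659 -97.40851547]
in2 [ 44.21704628 -98.13657994]
head1 [ -38.77138522 -105.38110706]
head2 [  46.37858156 -105.44009615]
-40 51 [-93.22962222 -91.24781985 -87.31785007]
-30 52 [-93.01082754 -91.60818168 -87.75905278]
-20 51 [-93.10493076 -91.32691934 -87.4937979 ]
-10 48 [-93.31152072 -91.59592752 -87.99701423]
0 52 [-93.2181592  -91.44164709 -88.08562766]
10 47 [-92.63159474 -90.79507969 -87.15606929]
20 52 [-93.08609106 -91.81704096 -87.70902002]
30 47 [-92.8840826  -91.35644228 -87.73083549]
40 45 [-93.05169069 -91.70042321 -87.48314075]
```

The cover is shut: its outside face is at −88 mm all along and parallel to the head. Next is the plate, so I descend outside its flange.

```bash
python3 -m inch '[[-0.02,-0.08,0.2,0,-1],[-0.02,-0.08,0.45,0,-1],[-0.02,-0.08,0.7,0,-1],[-0.02,-0.08,0.82,0,-1],[-0.02,-0.08,0.82,0,-1]]'
python3 -m inch '[[-0.06,0,0,0,-1],[-0.12,0,0,0,-1],[-0.18,0,0,0,-1],[-0.24,0,0,0,-1],[-0.3,0,0,0,-1]]'
python3 -m inch '[[-0.04,0,0,0,-1],[-0.08,0,0,0,-1],[-0.11,0,0,0,-1],[-0.11,0,0,0,-1]]'
python3 -c "
from h import *
go((0,20),.055)"
```

```text
clock: 7.12
eef_pos: [0.5709, 0.1537, 0.0513]
tool_rot: [-0.001, 0.766, 0.643, -0.002]
contact_force: [-0.5, 0.4, 0.3]
grip_width: -0.001
gripper_force: 0.0
clock: 7.75
eef_pos: [0.5631, 0.0957, 0.054]
tool_rot: [-0.0, 0.766, 0.643, 0.001]
contact_force: [0.6, 3.3, 2.0]
grip_width: 0.002
gripper_force: 1.4
clock: 8.25
eef_pos: [0.5582, 0.0735, 0.053]
tool_rot: [0.0, 0.766, 0.643, -0.001]
contact_force: [0.2, -1.1, 0.5]
grip_width: 0.002
gripper_force: 0.0
clock 8.25 machine [-0.7 22.7] z 0.053007921202242625 toolx yaw 79.98933886780159 turn -0.002459136271075598 shift [-0.014  0.003 -0.01 ] q [ 0.13  0.38 -0.39  0.81 -0.    1.88] F [ 0.2 -1.1  0.5]
```

```bash
python3 -m inch '[[-0.01,0,0,0,-1],[-0.02,0,0,0,-1],[-0.03,0,0,0,-1],[-0.03,0,0,0,-1]]'
python3 -m inch '[[-0.01,0,0,0,-1],[-0.02,0,0,0,-1],[-0.02,0,0,0,-1]]'
python3 -c "
from h import *
go((0,20),.055)"
```

```text
clock: 8.75
eef_pos: [0.5575, 0.0701, 0.053]
tool_rot: [-0.002, 0.766, 0.643, 0.001]
contact_force: [0.8, 8.3, -2.5]
grip_width: 0.002
gripper_force: 3.6
clock: 9.12
eef_pos: [0.5575, 0.07, 0.0531]
tool_rot: [-0.004, 0.765, 0.644, 0.004]
contact_force: [2.2, 18.8, -5.8]
grip_width: 0.0
gripper_force: 9.5
clock 9.125 machine [-0.8 19.1] z 0.05314526154474705 toolx yaw 80.19322129856583 turn 0.0020715844125741493 shift [ 0.005  0.004 -0.009] q [ 0.12  0.38 -0.39  0.8   0.01  1.86] F [ 2.2 18.8 -5.8]
```

It is stopped firmly at the expected place. I retreat and check.

```bash
python3 -m inch '[[0.03,0,0,0,-1],[0.2,0,0,0,-1],[0.4,0,-0.2,0,-1],[0.4,0,-0.45,0,-1],[0.4,0,-0.7,0,-1]]'
python3 -m inch '[[0.2,0,-0.25,0,-1],[0.4,0,-0.5,0,-1],[0.6,0,-0.5,0,-1],[0.6,0,-0.5,0,-1]]'
python3 - <<'E'
from h import *
from workcell import optics
c=optics.camera("side");cv2.imwrite("pics/side3.png",c["pixels"][:,:,::-1])
w=optics.camera("top");cv2.imwrite("pics/top3.png",w["pixels"][:,:,::-1])
for c in (c,w):
  P=cloud(c);m=(P[...,:2]-O)@M*1000;Z=P[...,2]
  s=(abs(Z-.258)<.006)&(abs(m[...,0])<45)&(m[...,1]>-98)&(m[...,1]<-50)
  for x in range(-40,45,20):
    k=s&(abs(m[...,0]-x)<5);print(x,k.sum(),np.percentile(m[...,1][k],[50,98]) if k.any() else 0)
  k=(abs(Z-.07)<.005)&(abs(m[...,0])<35)&(m[...,1]>-20)&(m[...,1]<70);print("plate",k.sum(),np.percentile(m[...,1][k],[95,99]) if k.any() else 0)
E
```

```text
clock: 9.75
eef_pos: [0.5705, 0.1431, 0.1944]
tool_rot: [0.0, 0.766, 0.643, -0.001]
contact_force: [0.2, 0.7, -0.6]
grip_width: 0.002
gripper_force: 0.0
clock: 10.25
eef_pos: [0.5921, 0.2635, 0.2934]
tool_rot: [0.001, 0.765, 0.644, 0.0]
contact_force: [0.2, -1.5, -0.6]
grip_width: 0.001
gripper_force: 0.0
-40 54 [-91.57599804 -87.67726703]
-20 50 [-91.44532343 -87.69665481]
0 54 [-91.32299823 -87.75499191]
20 51 [-91.52455323 -87.11166856]
40 50 [-91.74493459 -87.31377581]
plate 225 [6.81049062 8.09702736]
-40 25 [-91.94397879 -88.99796227]
-20 23 [-91.4081578  -88.99109151]
0 25 [-91.1991595  -88.62118359]
20 23 [-91.18589149 -89.35703873]
40 24 [-90.93211447 -88.75437662]
plate 55 [-3.99886704 -2.30773533]
```

View pics/side3.png

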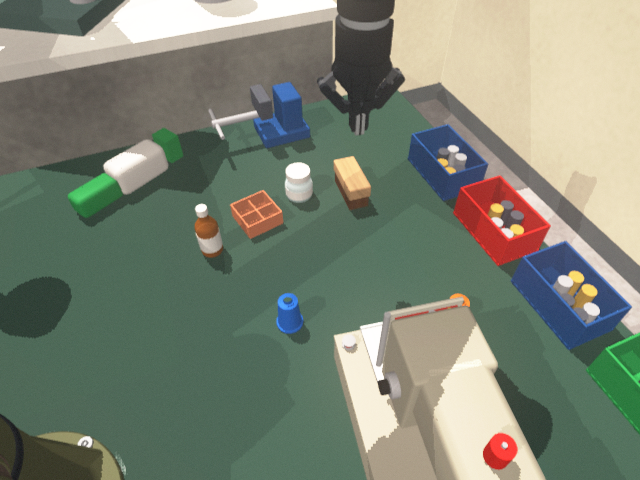

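The side view shows the cover shut on the head at (425,305), the plate flush with the bed's end at (372,327), and the bobbin and spools where they were. The gripper is clear of everything.

```bash
python3 -c "
from workcell import workorder
print(workorder.close_job())"
```

```text
the job is handed in; nothing more can be done
None
```

I pushed the end cover fully shut first, then the slide plate fully home, both from outside; the last side view shows the spools and bobbin where they were, and the job is handed in at about 10 s.

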